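Stand the post in its split foot and tighten the bar clamp

TASK

The foot of the little twine stand has just been glued: stand the wooden post upright, fully down, in the socket between the two halves of the foot and let go of it. Then take the bar clamp by its handle and trigger and pump the trigger until the soft pad of the far jaw bears firmly and the halves grip the post; do not push the bar or the far jaw by hand, and stop as soon as the pad bears, because one hard squeeze too many crushes the soft wood. Finish while still holding the trigger squeezed, as the joint needs the pressure, with the post upright and the reel, shaker and spoon left where they are.

Things in the scene. Friction and masses are not known exactly. Their poses are not given: they have to be found in the camera images.
- clamp: One-hand ratchet bar clamp, loose, lying flat: 300 x 230 mm, 31 mm high, black and grey plastic, toothed steel bar, 0.8 kg. Origin: on the worktop under the bar, inside the housing. +y along the bar towards the far jaw, +x towards both jaws and the work, -x towards handle and trigger, z up. The fixed pad's face is at x 70 to 106, y 42 mm. It slides some mm when squeezed; that is fine.
- grip (a point): Midpoint between handle and trigger (clamp frame -62, -1, 14 mm). Squeeze here from above, closing along the clamp's y axis: one finger behind the black handle (-y side, fixed, x -20 to -110 mm), one before the grey trigger (+y side). 62 mm over both at rest, about 44 mm fully squeezed; both stand 3 to 26 mm above the worktop.
- trigger (a joint): Trigger angle, rad: 0 released (a spring returns it), 0.21 fully squeezed, at its stop; that is 18 mm of finger travel at the grip. It takes 4 to 6 N against the spring alone, about 13 N as the pad bears. A grip of about 18 N makes every full squeeze needed and cannot crush (pumped once too often it stalls half-way); one of 30 N can. Let it go fully back between squeezes.
- jaw (a joint): How far the bar with the far jaw is drawn in towards the housing, m: starts between 0 and 0.013. Each full squeeze draws it in one tooth, 6 mm (the first one 2 to 8 mm); a second pawl keeps it from running back more than about 1 mm. The pad closes the work on the post at about 0.028, so 3 to 5 squeezes are needed.
- soft_pad (a joint): How far the rubber pad on the far jaw is squashed, m: 0 free; it gives 1 mm per 4 N (up to 13 mm). On the squeeze that first closes the work firmly it reads about 0.003 (13 N) with the trigger at its stop, under 0.001 before. 0.002 to 0.006 is firm; above 0.0075 (30 N) the wood is crushed.
- half_near: Half of the foot beside the clamp's housing: pale wooden block 96 x 48 x 32 mm (x, y, z), loose on the worktop between the jaws, its axes parallel to the clamp's at the start. Origin: on the underside, in the joint face, at the middle of its groove; the block lies on the -y side. The upright V groove is 28.5 mm wide and 10.5 mm deep, through the whole height.
- half_far: The other half, mirror image, towards the far jaw: the block lies on the +y side of its origin. At the start the joint faces are 7 to 9 mm apart; the two grooves form the socket, centred midway between the origins of the two halves and open to the worktop below. Closed on the post, a slit of about 2.6 mm stays.
- post: Turned pale wooden post, 22 mm in diameter, 170 mm high with a small rounded head (25 mm wide, from 152 mm up), 0.07 kg; it starts standing on its foot beside the clamp. Origin: centre of its foot; z up along the post. The plain shaft reaches from 2 to 142 mm.
- twine_reel: Bystander: wooden cotton reel with thread, 34 mm across, 44 mm high.
- salt_shaker: Bystander: glass salt shaker with a tin cap, 42 mm across, 74 mm high.
- spoon: Bystander: steel teaspoon, 130 mm long.
Mind the look-alikes: they are no part of the job. Leave any turquoise look-alike of the half_far alone.

How it is judged:
On the way, in this order (a step that is already met when the one before it is completed fails the run):
1. the post stands upright in the socket between the halves, fully down and let go (horizontal distance between post and half_near below 0.012 m and horizontal distance between post and half_far below 0.012 m and height (world z) of post below 0.005 m and angle between post's own z axis and vertical below 0.15 rad and contact force between the fingers and post below 0.1 N), for 0.2 s.
2. the trigger is squeezed by the fingers and the soft pad bears on the far half (contact force between the fingers and trigger above 2 N and contact force between soft_pad and half_far above 2 N), for 0.1 s.
At the end, for the whole second after the job is handed in: fingers still squeeze the trigger (over 3 N, past 0.03 rad); the soft pad presses with 6 to 26 N and both halves grip the post (over 3 N); the post is in the grooves (8 mm), fully down (5 mm), upright within 0.07 rad and still; the clamp lies flat (0.1 rad) (contact force between the fingers and trigger above 3 N and value of joint trigger above 0.03 rad and contact force between soft_pad and half_far between 6 and 26 N and contact force between each of half_near, half_far and post above 3 N and horizontal distance between post and half_near below 0.008 m and horizontal distance between post and half_far below 0.008 m and height (world z) of post below 0.005 m and angle between post's own z axis and vertical below 0.07 rad and linear speed of post below 0.02 m/s and angle between clamp's own z axis and vertical below 0.1 rad); the arm keeps its last pose, push and grip.
It fails at once if the soft pad presses the wood with over 30 N (contact force between soft_pad and half_far above 30 N).
It fails at once if the bar or far jaw is pushed by hand (contact force between the fingers and jaw above 3 N).
It fails at once if a bystander is moved over 30 mm (distance of any of twine_reel, salt_shaker, spoon from where it was at the start of the episode above 0.03 m).
It also fails if it takes over 61 s, if anything falls off the work surface, if the arm or the gripper's body presses on something with over 40 N, if the wrist force passes 120 N, or if a joint passes its speed limit or range.

ROBOT

A 6-joint arm with a two-finger parallel gripper is mounted at the origin on a cart in front of the work surface, level with it; the furniture and walls round the work are solid. World frame = base frame: x ahead of the robot, y to its left, z up, the work surface at z = 0. Lengths are in m, angles in rad, forces in N, time in s.
With the tool pointing down it reaches from about 0.3 to 0.85 m from the base axis. Payload 5.4 kg.
Tool frame: the origin (TCP) lies midway between the tips of the shut fingers; the grasp point (between the pads) lies 19 mm behind it; z points along the fingers, y is the line along which they close (so a half turn about z gives the same grasp; the last joint's range is limited). The gripper opens to 85 mm and grips with 20 to 120 N. Pads are 22 mm wide; open, the fingers measure 114 mm over their backs; the gripper's body (76 mm by 85 mm) begins 54 mm behind the grasp point. The pads swing forward as they close: fully open they stand 13 mm farther back than shut.
Start: joints at [1, 0.158, 1.597, -0, 1.386, -0.21], TCP at [0.203, 0.538, 0.21] pointing down, gripper open.
Joint ranges: [-2.91, 2.91], [-0.94, 2.29], [0.18, 2.7], [-1.29, 4.43], [0.17, 2.64], [-3, 3]. Speed limits (rad/s): [2.57, 2.57, 3.14, 3.14, 3.14, 3.14].

INTERFACE

Orientations are given as a unit quaternion [x, y, z, w].
In Python, from plant import arm, fingers, planner, optics, job, sensors gives the robot as it stands. Calls block until the motion is done:
- arm.move_pose(position, orientation): joint-space move of the TCP to a pose.
- arm.servo_line(position, ori=None, v=0.15): straight line of the TCP; ori=None keeps the orientation; v is the mean speed in m/s.
- arm.set_joints(angles): joint-space move.
- fingers.gripper_open() and fingers.gripper_close(squeeze=None): open the fingers fully, or close them until they stop; squeeze is the grip in N (None keeps the last).
- arm.sleep(seconds).
- planner.solve_ik(position, orientation): joint angles nearest the present ones, or None.
- optics.read_camera(name): name is "side" or "top" or "wrist"; returns a dict with "pixels" (400x640x3 uint8, blue, green, red), "mtx" (3x3 intrinsics, pixels), "k1" (the pictures are not rectified: a ray, as slopes to the right and down, at radius r is drawn at 1 + k1 r^2 times it, then the intrinsics apply), "cam_to_world" (4x4, takes a point from camera to world coordinates). Camera axes: x right, y down, z forward; pixel columns grow to the right and rows downward; lengths in m; the calibration is good to about 2 mm. A picture is of the moment at which its call begins. There is no depth.
A pose or a line that the arm cannot do raises arm.PlanningError and nothing moves.
- job.hand_in(): hands the job in; it is judged then, once.
Readings, each from a call of its own:
- sensors.current_time_s(): time.
- sensors.current_joint_positions(): joint angles.
- sensors.current_dq(): joint speeds.
- sensors.current_joint_torque(): joint torques, N m.
- sensors.current_eef_pos(): TCP position.
- sensors.current_eef_rot(): TCP orientation.
- sensors.current_contact_force(): force on the tool from outside, world axes, zero at the start.
- sensors.current_ft_torque(): the same for the moment, N m.
- sensors.current_opening(): finger opening in m.
- sensors.current_finger_force(): force on a finger pad.
Only numpy, scipy, OpenCV 4.12 (cv2) and the standard library are available. Lean on these libraries where they do the work, as an engineer would, in place of code of your own. Each camera call takes 0.05 s, during which the arm holds its last target. There are 200 camera calls.

## Working session

There is one attempt and no reset: what is moved stays moved. The work goes in short steps, each a Python script; the robot and the scene stay as the last script left them, time stands still between calls to the robot, and variables do not carry over. Pictures are saved under pics/ and viewed, at most 10 in all, crops included, and the job is handed in when it is done.

```bash
mkdir -p pics
cat > h.py <<'E'
import numpy as np, cv2
from plant import arm, fingers, planner, optics, job, sensors
def snap(cam,name,crop=None,scale=1):
    d=optics.read_camera(cam); im=d["pixels"]
    np.savez(f"pics/{name}.npz",m=d["mtx"],k=d["k1"],T=d["cam_to_world"],im=im)
    if crop: x0,y0,x1,y1=crop; im=im[y0:y1,x0:x1]
    if scale!=1: im=cv2.resize(im,None,fx=scale,fy=scale,interpolation=cv2.INTER_CUBIC)
    cv2.imwrite(f"pics/{name}.png",im)
def pix2w(name,uv,z=0.0):
    d=np.load(f"pics/{name}.npz"); T=d["T"]
    n=cv2.undistortPoints(np.array(uv,float).reshape(-1,1,2),d["m"],np.array([float(d["k"]),0,0,0])).reshape(-1,2)
    r=np.c_[n,np.ones(len(n))]@T[:3,:3].T; o=T[:3,3]
    return o+r*((np.broadcast_to(z,len(r))-o[2])/r[:,2])[:,None]
def w2pix(name,P):
    d=np.load(f"pics/{name}.npz"); Ti=np.linalg.inv(d["T"])
    return cv2.projectPoints(np.array(P,float).reshape(-1,3),cv2.Rodrigues(Ti[:3,:3])[0],Ti[:3,3],d["m"],np.array([float(d["k"]),0,0,0]))[0].reshape(-1,2)
def down(yaw): # tool y axis at angle yaw+90deg ; tool x at yaw
    from scipy.spatial.transform import Rotation as R
    return (R.from_euler('z',yaw)*R.from_euler('x',np.pi)).as_quat()
E
python3 - <<'E'
from h import *
snap("top","top0"); snap("side","side0")
print(sensors.current_eef_rot(),sensors.current_time_s(),down(0))
for n in("top0","side0"): print(np.load(f"pics/{n}.npz")["T"].round(2))
E
```

```text
[ 1.79430000e-01  9.83770364e-01 -8.02327802e-04 -3.19373410e-04] 0.1 [1.000000e+00 0.000000e+00 0.000000e+00 6.123234e-17]
[[-0.01 -0.98  0.18  0.47]
 [-1.    0.   -0.01 -0.11]
 [ 0.01 -0.18 -0.98  0.88]
 [ 0.    0.    0.    1.  ]]
[[-0.91 -0.37  0.19  0.36]
 [-0.42  0.81 -0.42  0.48]
 [ 0.   -0.46 -0.89  1.28]
 [ 0.    0.    0.    1.  ]]
```

View pics/top0.png

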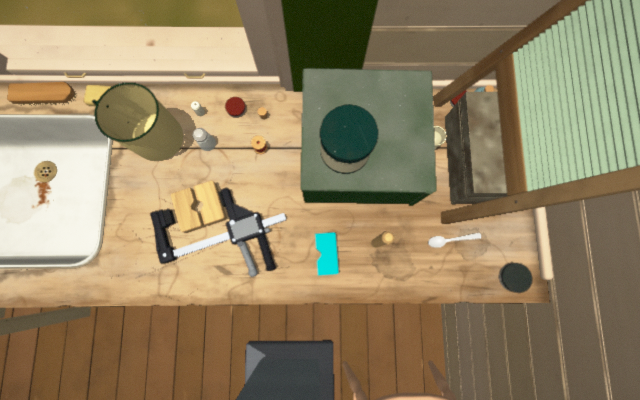

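View pics/side0.png

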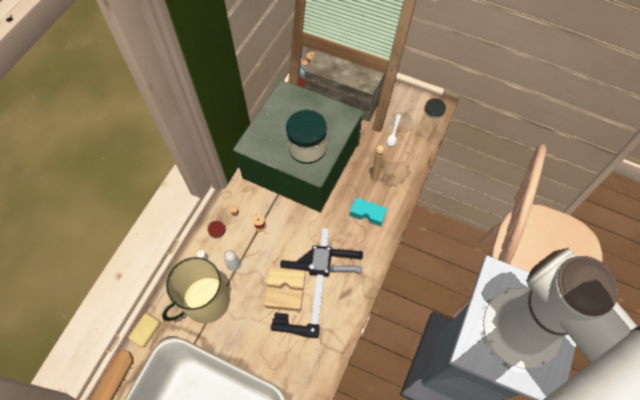

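The top view shows the clamp with its housing at (246,228), far jaw at (165,240), black handle at (270,260) and grey trigger at (252,270). The pale halves are at (200,207). The post is at (387,239), the turquoise look-alike at (327,254), the reel at (259,144), the shaker at (201,138) and the spoon at (455,240). The far half candidates are the pale left block touching the V hole and the turquoise one. The pale one is meant, and the next crop should confirm it.

Run:
```python
import cv2
a=cv2.imread("pics/top0.png")
cv2.imwrite("pics/c1.png",cv2.resize(a[178:282,145:295],None,fx=5,fy=5,interpolation=cv2.INTER_CUBIC))
b=cv2.imread("pics/side0.png")
c=cv2.resize(a[220:285,350:430],None,fx=5,fy=5,interpolation=cv2.INTER_CUBIC)
d=cv2.resize(b[135:200,345:425],None,fx=5,fy=5,interpolation=cv2.INTER_CUBIC)
cv2.imwrite("pics/c2.png",cv2.hconcat([c,d]))
```

```text
(no output)
```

View pics/c1.png

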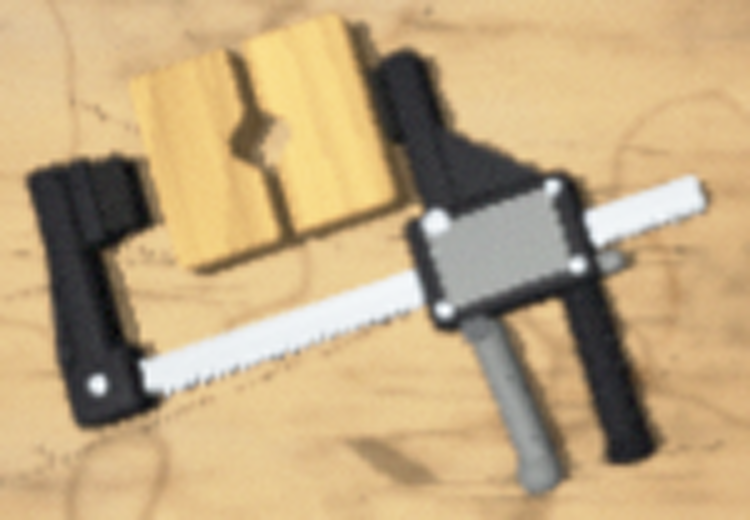

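View pics/c2.png

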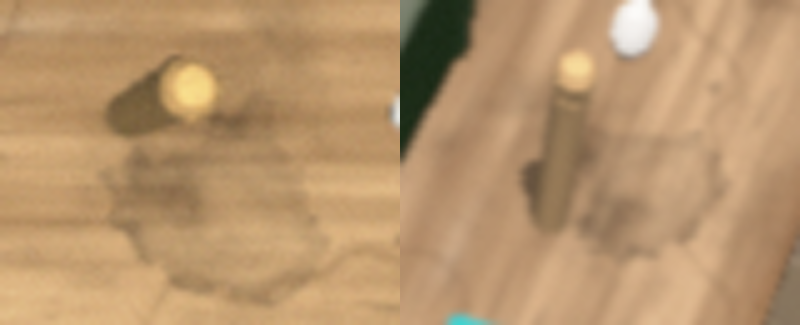

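The crops show the two pale halves with the V socket at px (197.4, 206.4), so these are the real ones. The post's head is at (388,237.6) in the top view and its foot at about (375,179) in the side view. The trigger is grey with its tip at (252,274), and the handle is black with its tip at (271,268).

Run:
```python
from h import *
c=lambda x,y:(145+x/5,178+y/5)
print("posttop",pix2w("top0",[(388,237.6)],.165),pix2w("side0",[(380,149)],.165),"foot",pix2w("side0",[(375,178.5)],0))
k=pix2w("top0",[c(232,52),c(283,240),c(243,45),c(295,238),c(230,150),c(290,140),c(343,17),c(402,203),c(133,78),c(195,268)],.032)
print("halves",k.round(4)); 
for i,j in((0,1),(2,3),(6,7),(8,9)): d=k[i]-k[j]; print(np.degrees(np.arctan2(d[1],d[0])),np.linalg.norm(d))
b=pix2w("top0",[c(150,375),c(705,195)],.02); d=b[0]-b[1]; print("bar y dir",np.degrees(np.arctan2(d[1],d[0]))-90)
print("hnd top, trig",pix2w("top0",[c(585,300),c(632,450),c(485,325),c(538,475)],.026).round(4))
print("housing ctr",pix2w("top0",[c(500,250)],.031), "pad fixed face",pix2w("top0",[c(375,65),c(415,195)],.026))
print("bystanders reel,shaker,spoon",pix2w("top0",[(259,144),(201,138),(437,241),(480,237)],.02).round(3), "turq",pix2w("top0",[(327,254)],.03).round(3))
print("box",pix2w("top0",[(302,195),(435,195),(302,205)],.15).round(3))
for p,y in(((0.38,-.29,.2),0),((.38,-.29,.2),np.pi/2),((.38,-.29,.2),-np.pi/2)): print(planner.solve_ik(p,down(y)))
```

```text
posttop [[ 0.52681133 -0.25248213  0.165     ]] [[ 0.52531294 -0.25103003  0.165     ]] foot [[ 0.5247877 -0.2543742  0.       ]]
halves [[0.6555 0.1818 0.032 ]
 [0.5664 0.1532 0.032 ]
 [0.6589 0.1768 0.032 ]
 [0.5673 0.1477 0.032 ]
 [0.6087 0.18   0.032 ]
 [0.6133 0.1525 0.032 ]
 [0.6723 0.1306 0.032 ]
 [0.5834 0.0991 0.032 ]
 [0.6432 0.2272 0.032 ]
 [0.5537 0.1928 0.032 ]]
17.770638484177542 0.09356634495108754
17.614433749640114 0.09606770748076265
19.472477760160192 0.09429651755674413
20.993031211431493 0.09586228736949068
bar y dir 17.960275371945144
hnd top, trig [[ 0.5384  0.0141  0.026 ]
 [ 0.4697 -0.0091  0.026 ]
 [ 0.5271  0.06    0.026 ]
 [ 0.4588  0.0336  0.026 ]]
housing ctr [[0.561341  0.0532116 0.031    ]] pad fixed face [[0.65029606 0.1161095  0.026     ]
 [0.58795311 0.09473154 0.026     ]]
bystanders reel,shaker,spoon [[ 0.769  0.028  0.02 ]
 [ 0.784  0.17   0.02 ]
 [ 0.53  -0.395  0.02 ]
 [ 0.539 -0.497  0.02 ]] turq [[ 0.501 -0.137  0.03 ]]
box [[ 0.615 -0.084  0.15 ]
 [ 0.614 -0.355  0.15 ]
 [ 0.595 -0.084  0.15 ]]
[-9.05404658e-01 -9.07358048e-02  1.87183742e+00 -4.44089210e-16
  1.36049104e+00  6.65391669e-01]
[-0.90540466 -0.0907358   1.87183742  0.          1.36049104 -0.90540466]
[-9.05404658e-01 -9.07358048e-02  1.87183742e+00 -4.44089210e-16
  1.36049104e+00  2.23618800e+00]
```

Run:
```python
from h import *
q=down(np.radians(18.5))
arm.move_pose([0.53,0.13,0.36],q); snap("wrist","w1")
print(np.load("pics/w1.npz")["T"].round(3), sensors.current_eef_pos(), sensors.current_time_s(), sensors.current_joint_positions())
print(w2pix("w1",[[.612,.165,.032],[.5,.02,.026]]))
```

```text
[[ 0.319 -0.898 -0.304  0.608]
 [-0.948 -0.302 -0.102  0.156]
 [-0.     0.32  -0.947  0.524]
 [ 0.     0.     0.     1.   ]] [0.52969975 0.13075325 0.35965681] 2.1167 [2.03378578e-02 2.89440260e-02 1.44404695e+00 1.65861059e-04
 1.66921217e+00 1.26668671e+00]
[[320.94812855  91.38471469]
 [381.48182212 186.37549163]]
```

View pics/w1.png

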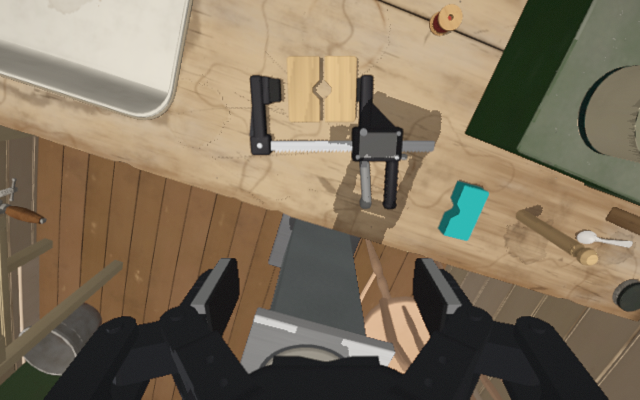

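The wrist view shows the clamp square to the tool, so yaw 18.5° is right. The socket is at (322.5,89), the trigger at (366,185), the handle at (391,185) and the post's foot at about (526,216).

Run:
```python
from h import *
print("socket",pix2w("w1",[(322.5,89)],.032))
print("foot",pix2w("w1",[(526,216)],0),"head",pix2w("w1",[(588,257)],.168))
print("trig/handle",pix2w("w1",[(366,185),(391,185),(378,185)],.026).round(4))
q=down(np.radians(18.5))
P=np.array([.5255,-.2525])
arm.move_pose([.50,-.22,.26],q)
arm.move_pose([*P,.23],q)
arm.servo_line([*P,.104],v=.12)
fingers.gripper_close(25)
print(sensors.current_opening(),sensors.current_finger_force(),sensors.current_eef_pos(),sensors.current_contact_force(),sensors.current_time_s())
arm.servo_line([*P,.16],v=.12)
snap("side","s2"); snap("top","t2")
print(sensors.current_opening(),sensors.current_finger_force(),sensors.current_contact_force(),sensors.current_time_s())
```

```text
socket [[0.61603072 0.16385305 0.032     ]]
foot [[ 0.52806969 -0.26750593  0.        ]] head [[ 0.52896098 -0.24795239  0.168     ]]
trig/handle [[0.4939 0.0458 0.026 ]
 [0.5074 0.0056 0.026 ]
 [0.5004 0.0265 0.026 ]]
0.023384764787073894 24.47766157099977 [ 0.52565129 -0.25257699  0.10422613] [-0.76408862  0.19516962  2.3043159 ] 5.5917
0.023538260976778955 24.521899418905377 [ 0.02136833 -0.44490103 -0.86777564] 6.3083
```

Run:
```python
from h import *
q=down(np.radians(18.5))
arm.move_pose([.50,-.10,.22],q); arm.move_pose([.55,.12,.20],q)
arm.move_pose([.6135,.165,.149],q); arm.sleep(.2)
snap("side","s3"); snap("wrist","w3")
s=np.load("pics/s3.npz")["im"][225:345,240:370]; w=np.load("pics/w3.npz")["im"]
print(sensors.current_eef_pos(),sensors.current_opening(),sensors.current_time_s())
print("side foot exp",w2pix("s3",[[.6135,.165,.045],[.614,.165,.032]]),"wrist",w2pix("w3",[[.6135,.165,.045],[.614,.165,.032]]))
cv2.imwrite("pics/m3.png",cv2.resize(s,None,fx=5,fy=5,interpolation=cv2.INTER_CUBIC));
```

```text
[0.61381833 0.16434602 0.15038987] 0.023525270698230998 8.675
side foot exp [[284.2955005  285.29722046]
 [284.47829711 286.72035107]] wrist [[323.48123127 190.3947836 ]
 [323.72153076 185.97494374]]
```

View pics/m3.png

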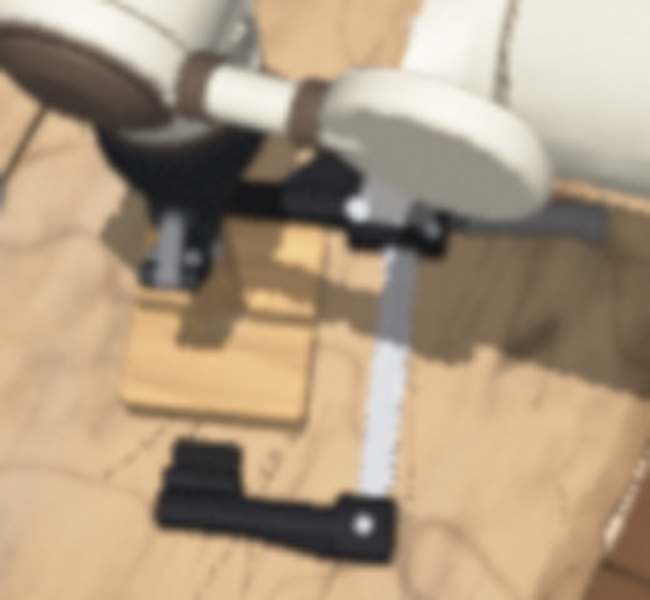

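View pics/w3.png

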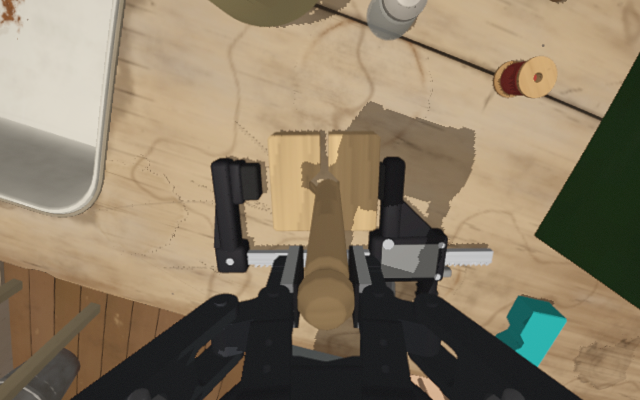

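The wrist view shows the foot of the post at about (326,185) next to the socket hole near (322,180). I need an enlarged crop.

Run:
```python
import cv2
a=cv2.imread("pics/w3.png")
cv2.imwrite("pics/w3c.png",cv2.resize(a[120:245,255:395],None,fx=4.8,fy=4.8,interpolation=cv2.INTER_CUBIC))
```

```text
(no output)
```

View pics/w3c.png

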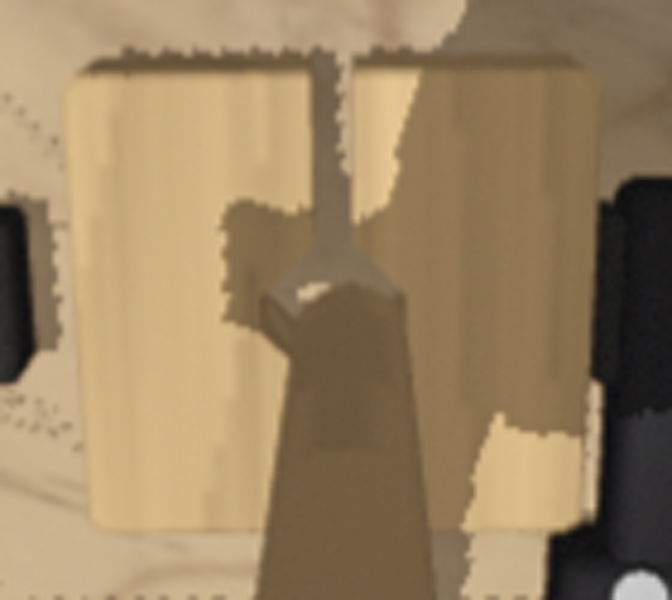

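Run:
```python
from h import *
f=lambda x,y:(255+x/4.8,120+y/4.8)
zt=sensors.current_eef_pos()[2]; zf=zt-.104
R=np.array([[np.cos(.3229),np.sin(.3229)],[-np.sin(.3229),np.cos(.3229)]])
s=pix2w("w3",[f(333,297)],.032)[0]; p=pix2w("w3",[f(350,339)],zf)[0]
rim=pix2w("w3",[f(292,339),f(408,339),f(350,287)],zf)
print(zf,s,p,"clamp-frame delta socket-post",R@(s-p)[:2], [R@(r-p)[:2] for r in rim])
c=pix2w("w3",[f(313,70),f(352,70),f(75,75),f(600,75),f(92,528),f(583,528),f(262,298),f(402,294)],.032)
print([(R@(r-s)[:2]).round(4) for r in c])
th=np.linspace(0,2*np.pi,9)
```

```text
0.04638986694972631 [0.61807022 0.16568995 0.032     ] [0.61498018 0.16119976 0.04638987] clamp-frame delta socket-post [0.00435517 0.00327761] [array([1.51489917e-05, 1.10742380e-02]), array([-1.40583215e-05, -1.10759959e-02]), array([1.02606800e-02, 1.33482178e-05])]
[array([0.0447, 0.0037]), array([ 0.0447, -0.0037]), array([0.0439, 0.049 ]), array([ 0.0438, -0.051 ]), array([-0.0502,  0.0508]), array([-0.0504, -0.0525]), array([-0.0002,  0.0142]), array([ 0.0006, -0.0137])]
```

```bash
cat > ins.py <<'E'
from h import *
import sys
C=np.array([float(sys.argv[1]),float(sys.argv[2])])
a=.3229; ex=np.array([np.cos(a),np.sin(a)]); ey=np.array([-np.sin(a),np.cos(a)])
F=lambda: np.array(sensors.current_contact_force())
arm.servo_line([*C,.141],v=.05); arm.sleep(.15); F0=F(); print("F0",F0.round(2))
offs=[(0,0),(1.2,0),(-1.2,0),(0,1.2),(0,-1.2),(2.2,1),(2.2,-1),(-2.2,1),(-2.2,-1),(1,2.4),(1,-2.4),(-1,2.4),(-1,-2.4),(3.5,0),(-3.5,0)]
ok=False
for ox,oy in offs:
    p=C+(ox*ex+oy*ey)/1000
    arm.servo_line([*p,.139],v=.08)
    for z in (.135,.132,.130,.128,.125):
        arm.servo_line([*p,z],v=.05); f=F()-F0
        if f[2]>4: break
    else: ok=True
    print(ox,oy,"z",z,f.round(1),"clamp xy",(ex@f[:2]).round(1),(ey@f[:2]).round(1),np.array(sensors.current_eef_pos()).round(4))
    if ok: break
    if sensors.current_time_s()>24: break
if ok:
    for z in (.118,.112,.108,.106,.105,.104,.103):
        arm.servo_line([*p,z],v=.05); f=F()-F0
        print(z,f.round(1),np.array(sensors.current_eef_pos()).round(4))
        if f[2]>6: break
print(sensors.current_time_s(),sensors.current_opening())
E
python3 ins.py .6143 .1678
```

```text
F0 [-0.81 -0.79 -0.19]
0 0 z 0.125 [ 0.5  0.  -0.1] clamp xy 0.5 -0.1 [0.614  0.1678 0.1246]
0.118 [ 0.2  1.7 -0.1] [0.6138 0.1678 0.1172]
0.112 [ 1.   0.3 -0.4] [0.6139 0.1678 0.1114]
0.108 [ 0.1  1.6 -0.8] [0.614  0.1678 0.1076]
0.106 [ 0.7  1.4 -0.1] [0.6142 0.1678 0.1059]
0.105 [ 1.2  0.7 -0.2] [0.6143 0.1678 0.105 ]
0.104 [ 0.3  0.3 -0. ] [0.6145 0.1678 0.1043]
0.103 [-0.1  0.6  6.2] [0.6152 0.1679 0.1042]
12.45 0.023631268123603263
```

The post slid straight down into the socket at the first try: TCP 0.104, so the foot is at about 0. I'll release it and move above the grip.

Run:
```python
from h import *
q=down(np.radians(18.5))
arm.servo_line([.6145,.1678,.104],v=.05)
fingers.gripper_open(); arm.sleep(.4)
arm.servo_line([.6145,.1678,.25],v=.2)
arm.move_pose([.502,.029,.16],q); arm.sleep(.2); snap("wrist","w4")
print(sensors.current_eef_pos(),sensors.current_opening(),sensors.current_time_s())
print(w2pix("w4",[[.502,.029,.026],[.6145,.1678,0],[.6145,.1678,.17]]))
im=np.load("pics/w4.npz")["im"]; cv2.imwrite("pics/w4b.png",cv2.resize(im,None,fx=1.25,fy=1.25))
```

```text
[0.50302546 0.02951315 0.16068255] 0.08547843241287069 15.675
[[324.74066353 183.0618436 ]
 [224.49040069  23.83728219]
 [105.50602038 -59.24263247]]
```

View pics/w4b.png

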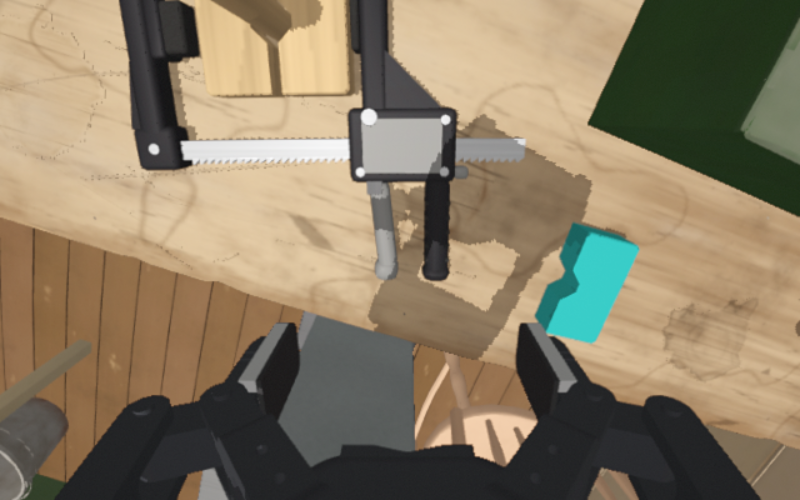

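The picture shows the post in the socket at the upper left, the trigger at (383,229) and the handle at (436,229). That puts the grip point within 1–3 mm of plan, so I'll go down and pump.

```bash
cat > sq.py <<'E'
from h import *
def st(t): print(t,"open",round(sensors.current_opening(),4),"ff",round(sensors.current_finger_force(),1),"F",np.round(sensors.current_contact_force(),1),"t",round(sensors.current_time_s(),2))
def squeeze(name):
    fingers.gripper_close(18); arm.sleep(.25); st(name)
    snap("top",name)
E
python3 - <<'E'
from sq import *
g=[.502,.029]
arm.servo_line([*g,.04],v=.15); st("40mm"); arm.servo_line([*g,.001],v=.06); st("low"); print(sensors.current_eef_pos())
snap("top","q0")
squeeze("q1")
E
```

```text
40mm open 0.0848 ff 0.0 F [ 0.4 -0.   1.3] t 16.62
low open 0.0854 ff 0.0 F [-0.1  0.8  0.5] t 17.43
[0.50224643 0.02898402 0.00114007]
q1 open -0.0 ff 0.0 F [ 0.6 -0.1 -0.1] t 18.49
```

Run:
```python
from sq import *
st("now"); print(sensors.current_eef_pos())
snap("wrist","w5"); snap("side","s5")
L=lambda n:np.load(f"pics/{n}.npz")["im"]
r=lambda im,w,h:cv2.resize(im,(w,h),interpolation=cv2.INTER_CUBIC)
a=np.hstack([r(L("q0")[190:290,150:300],400,266),r(L("q1")[190:290,150:300],400,266)])
b=np.hstack([r(L("w5")[50:350,120:520],440,330),r(L("s5")[220:350,240:380],360,330)])
cv2.imwrite("pics/m5.png",np.vstack([a,b]))
```

```text
now open -0.0 ff 0.0 F [-0.4  0.3 -0.7] t 18.54
[0.50163066 0.02916399 0.00068683]
```

View pics/m5.png

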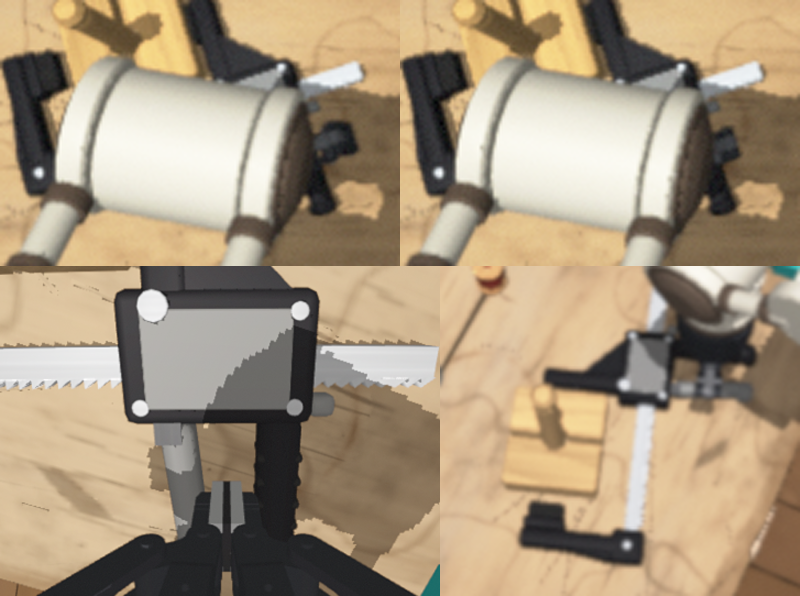

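The fingers shut fully between the handle at (278,490) and the trigger at (185,490) without gripping. The post is still upright and the clamp has not moved. I need to know whether the tips went over the top, so I'll check their height against the projection.

Run:
```python
from sq import *
p=np.array(sensors.current_eef_pos()); print("tip seen (327,244.5) shut")
for dz in (0,.01,.02,.03): print(dz,w2pix("w5",[p+[0,0,dz], p+[.011*.948,.011*.317,dz]]).round(1).tolist())
L=lambda n:np.load(f"pics/{n}.npz")["im"].astype(int)
d=np.abs(L("q0")-L("q1")).sum(2); print("jaw diff",d[200:265,150:168].max())
T=np.load("pics/w4.npz")["T"]
# open, TCP .1607: tips native approx inner corners
e=np.array([.50303,.02951,.16068]); a=.3229
ey=np.array([-np.sin(a),np.cos(a),0]); ex=np.array([np.cos(a),np.sin(a),0])
for dz in (0,.013,.025): print("open",dz,(w2pix("w4",[e+s*.0425*ey+ex*.011+[0,0,dz] for s in(1,-1)])*1.25).round(0).tolist())
arm.servo_line([*p[:2],.06],v=.1); st("up"); fingers.gripper_open(); st("open")
snap("top","q2"); d=np.abs(L("q0")-L("q2")).sum(2); print("jaw diff",d[200:265,150:168].max())
```

```text
tip seen (327,244.5) shut
0 [[324.3, 241.8], [324.3, 224.8]]
0.01 [[324.2, 249.8], [324.2, 232.1]]
0.02 [[324.1, 258.8], [324.1, 240.2]]
0.03 [[324.1, 268.8], [324.0, 249.3]]
jaw diff 67
open 0 [[314.0, 281.0], [496.0, 281.0]]
open 0.013 [[308.0, 293.0], [502.0, 293.0]]
open 0.025 [[300.0, 306.0], [509.0, 306.0]]
up open -0.0003 ff 0.0 F [-0.7 -0.7  0.5] t 19.38
open open 0.0854 ff 0.0 F [-0.7 -1.1  0.2] t 20.17
jaw diff 666
```

Run:
```python
from sq import *
g=[.502,.029]
arm.servo_line([*g,.003],v=.12); arm.sleep(.15); f0=np.array(sensors.current_contact_force()); z=.003
while z>-.036:
    z-=.003; arm.servo_line([*g,z],v=.04); f=np.array(sensors.current_contact_force())-f0
    if np.abs(f).max()>3.5: break
print("z",z,f.round(1),np.array(sensors.current_eef_pos()).round(4)); st("t")
```

```text
z -0.036 [-3.7  1.6  9.9] [ 0.5027  0.0289 -0.0349]
t open 0.0855 ff 5.4 F [-3.1  0.7 10.5] t 24.24
```

The open fingertips touch the worktop at TCP z ≈ -0.035, so the tips really stand about 35 mm above the TCP and passed over the handle. I'll raise 9 mm and squeeze there.

Run:
```python
from sq import *
g=[.502,.029]
arm.servo_line([*g,-.026],v=.06); st("pos")
snap("side","k0")
fingers.gripper_close(18); st("c"); arm.sleep(.25); st("q"); snap("side","k1"); print(np.array(sensors.current_eef_pos()).round(4))
```

```text
pos open 0.0856 ff 0.0 F [ 0.9  0.6 -0.6] t 24.56
c open 0.0454 ff 21.0 F [ -1.7 -13.4  12.6] t 25.06
q open 0.0457 ff 21.0 F [ -2.3 -13.7  12.9] t 25.31
[ 0.5051  0.0255 -0.0236]
```

```bash
cat > prof.py <<'E'
from h import *
a=.3229; ex=np.array([np.cos(a),np.sin(a),0]); ey=np.array([-np.sin(a),np.cos(a),0])
S=np.array([.6143,.1678,0]); O=S-.088*ex-.094*ey
def prof(name,x0,x1,y0,y1,z=.032,st=.001):
    im=cv2.cvtColor(np.load(f"pics/{name}.npz")["im"],cv2.COLOR_BGR2GRAY).astype(np.float32)
    xs=np.arange(x0,x1,.001); ys=np.arange(y0,y1,st)
    P=O+xs[:,None,None]*ex+ys[None,:,None]*ey+np.array([0,0,z])
    uv=w2pix(name,P).reshape(len(xs),len(ys),2).astype(np.float32)
    return ys,cv2.remap(im,uv[...,0],uv[...,1],cv2.INTER_CUBIC).mean(0)
E
python3 - <<'E'
from prof import *
from sq import st
arm.servo_line([.5015,.0255,-.0225],v=.03); arm.sleep(.2); st("relieved"); print(np.array(sensors.current_eef_pos()).round(4))
snap("side","k1b")
for n in("k0","k1","k1b"):
    print(n,"slit",prof(n,.048,.068,.080,.110)[1].astype(int).tolist())
    print(n,"outer",prof(n,.074,.102,.130,.180)[1].astype(int).tolist())
    print(n,"rivet",prof(n,-.004,.004,.140,.240,.03,.002)[1].astype(int).tolist())
E
```

```text
relieved open 0.0453 ff 20.5 F [ 0.7 -2.7 -5.1] t 25.88
[ 0.5006  0.0257 -0.0232]
k0 slit [216, 215, 213, 211, 206, 201, 194, 184, 172, 158, 145, 136, 131, 133, 141, 153, 166, 180, 190, 197, 201, 203, 202, 200, 198, 196, 193, 191, 189, 188]
k0 outer [198, 197, 195, 194, 193, 193, 194, 194, 195, 196, 197, 196, 192, 184, 171, 155, 139, 127, 119, 119, 125, 137, 152, 168, 180, 188, 191, 190, 181, 164, 141, 115, 91, 71, 57, 49, 46, 46, 46, 46, 46, 46, 45, 44, 42, 40, 40, 40, 42, 44]
k0 rivet [227, 227, 226, 226, 225, 225, 226, 226, 226, 226, 226, 226, 226, 226, 226, 226, 225, 226, 219, 183, 117, 60, 39, 47, 65, 102, 147, 170, 157, 123, 83, 57, 49, 49, 45, 38, 54, 99, 150, 183, 197, 199, 199, 198, 198, 199, 198, 199, 199, 198]
k1 slit [216, 215, 213, 210, 206, 201, 194, 184, 172, 159, 145, 136, 131, 133, 140, 152, 166, 180, 190, 197, 201, 203, 202, 200, 198, 195, 193, 191, 189, 188]
k1 outer [198, 197, 195, 194, 194, 194, 194, 194, 195, 196, 196, 195, 192, 183, 171, 155, 139, 127, 120, 118, 122, 128, 133, 133, 126, 113, 98, 84, 72, 64, 60, 58, 56, 56, 56, 55, 55, 55, 55, 55, 55, 54, 54, 53
[... 210 characters left out ...]
187, 196, 198, 199, 199, 198, 198, 199, 199, 198, 199, 199]
k1b slit [216, 215, 213, 211, 208, 203, 197, 187, 176, 162, 149, 138, 133, 133, 141, 153, 166, 180, 190, 197, 201, 203, 202, 200, 198, 196, 193, 191, 189, 188]
k1b outer [198, 197, 195, 194, 193, 193, 194, 194, 195, 196, 196, 196, 192, 183, 171, 155, 140, 127, 120, 119, 123, 130, 137, 138, 130, 116, 98, 81, 67, 57, 52, 49, 48, 48, 48, 48, 48, 47, 46, 44, 43, 42, 43, 44, 46, 47, 48, 48, 46, 42]
k1b rivet [226, 227, 227, 228, 228, 227, 225, 223, 220, 219, 217, 215, 219, 222, 222, 221, 220, 212, 186, 137, 86, 52, 41, 43, 43, 46, 47, 47, 47, 47, 48, 49, 49, 48, 43, 47, 77, 125, 165, 189, 198, 199, 198, 198, 199, 199, 199, 199, 199, 198]
```

```bash
cat > pump.py <<'E'
from prof import *
from sq import st
import sys
for n in sys.argv[1:]:
    fingers.gripper_open(); arm.sleep(.3); st("open")
    fingers.gripper_close(18); arm.sleep(.25); st(n); snap("side",n)
    print(np.array(sensors.current_eef_pos()).round(4))
    ys,p=prof(n,.048,.068,.080,.110); print("slit",p.astype(int).tolist(),"deficit",round(float((205-p[3:24]).clip(0).sum())))
    print("outer",prof(n,.074,.102,.130,.180)[1].astype(int).tolist())
    print("rivet",prof(n,-.004,.004,.170,.224,.03,.002)[1].astype(int).tolist())
E
python3 pump.py k2 k3
```

```text
open open 0.0854 ff 0.0 F [-0.9 -0.   0.2] t 26.71
k2 open 0.0451 ff 20.7 F [ -2.5 -11.5  11.8] t 27.41
[ 0.5044  0.0222 -0.0201]
slit [216, 215, 214, 211, 208, 203, 196, 187, 176, 163, 149, 139, 133, 133, 141, 153, 166, 180, 191, 198, 202, 203, 202, 200, 198, 196, 193, 191, 189, 188] deficit 574
outer [198, 197, 195, 194, 193, 193, 194, 194, 195, 196, 196, 196, 192, 184, 170, 153, 134, 114, 94, 77, 64, 55, 51, 48, 47, 47, 47, 47, 47, 47, 46, 45, 43, 41, 40, 41, 43, 45, 47, 49, 50, 49, 45, 40, 36, 33, 33, 34, 36, 39]
rivet [112, 63, 43, 43, 44, 48, 54, 58, 57, 53, 50, 48, 48, 48, 45, 37, 45, 79, 126, 162, 179, 186, 190, 194, 196, 198, 198]
open open 0.0858 ff 0.0 F [ 0.2  0.3 -0.6] t 28.24
k3 open 0.0441 ff 21.4 F [ -2.3 -11.9  11.4] t 28.94
[ 0.5046  0.0223 -0.02  ]
slit [216, 215, 214, 212, 208, 204, 198, 189, 179, 168, 160, 156, 160, 169, 180, 190, 197, 201, 203, 202, 201, 199, 197, 194, 192, 190, 189, 188, 189, 190] deficit 340
outer [194, 194, 194, 194, 195, 196, 196, 196, 194, 188, 175, 158, 137, 115, 94, 76, 62, 55, 50, 48, 48, 49, 49, 49, 49, 48, 46, 45, 43, 42, 42, 43, 44, 46, 48, 49, 48, 46, 42, 37, 34, 32, 33, 35, 38, 40, 42, 44, 46, 48]
rivet [44, 43, 44, 47, 51, 53, 51, 48, 48, 48, 48, 45, 40, 42, 64, 108, 155, 180, 181, 179, 180, 185, 190, 194, 196, 198, 198]
```

The far half has moved and the slit is down from about 8 to 4.7 mm, so the work is not closed yet. One more squeeze should bear.

```bash
python3 pump.py k4
```

```text
open open 0.0854 ff 0.0 F [-0.2  0.5  0.5] t 29.77
k4 open 0.0483 ff 17.9 F [ -3.5 -12.   10.8] t 30.49
[ 0.5038  0.0223 -0.0204]
slit [216, 216, 216, 215, 212, 209, 205, 199, 191, 183, 177, 173, 174, 180, 187, 195, 200, 202, 203, 202, 200, 198, 195, 193, 191, 190, 189, 189, 190, 191] deficit 225
outer [195, 194, 194, 195, 195, 196, 196, 196, 194, 187, 174, 157, 135, 113, 92, 74, 61, 53, 48, 47, 47, 47, 47, 46, 44, 42, 41, 41, 41, 43, 45, 47, 49, 48, 46, 42, 38, 34, 33, 33, 35, 38, 40, 42, 44, 46, 47, 49, 51, 52]
rivet [46, 54, 65, 68, 61, 53, 49, 49, 49, 46, 38, 40, 72, 125, 169, 188, 189, 184, 180, 179, 181, 185, 190, 194, 196, 198, 199]
```

The slit is now about 3 mm, and the jaw moved about 4.6 mm while the halves closed only about 1.5 mm. The pad is therefore squashed about 3 mm and bears firmly. I'll hold the squeeze and hand in.

Run:
```python
from sq import *
arm.sleep(.3); st("hold"); print(job.hand_in())
```

```text
hold open 0.0489 ff 17.9 F [ -4.3 -11.7  10.4] t 30.84
the job is handed in; nothing more can be done
None
```

I handed the job in at about 31 s with the post in the socket and the trigger still squeezed (about 18 N). I judged the pad to bear firmly on the fourth squeeze (about 3 mm squash, from images); hand-in returned no verdict, and I didn't check post tilt after that squeeze.

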